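# Thread the return spring onto the burger press

### The job

The push-down burger press has been washed and its springs are standing on the chopping board. Take the return spring, the one that is both wide and tall, and thread it upright over the guide rod of the press base, twisting it a little if a coil catches, until it sits fully down on the base; then let go of it. Leave the other two springs where they stand.

Things in the scene. Friction and masses are not known exactly. Their poses are not given: they have to be found in the camera images.
- return_spring_mid (a point): Centre (on the axis, half-way up) of the return spring: a stiff open coil of plain 4 mm steel wire, 46 mm outside diameter, 38 mm bore, 84 mm tall, standing upright and loose on the wooden chopping board (board top 22 mm above the worktop); z along its axis, both ends alike, yaw of no meaning. It can be gripped across its outside anywhere; it does not give under a normal grip. 40 to 85 g.
- rod_tip (a point): Top of the upright guide rod of the press base, on its axis; z up. The rod is 14 mm thick with a bevelled end (the top 10 mm taper to 6 mm across) and stands 70 mm above the flat round seat (72 mm across, 20 mm above the worktop) on which the spring comes to rest; a seated return spring therefore has its centre 28 mm below this point and stands 14 mm higher than it. The base is a pale cast-metal disc 130 mm across with three small lugs, fixed to the worktop.
- slim_spring_mid (a point): Centre of the slim spring: steel coil as tall as the return spring (84 mm) but only 24 mm in outside diameter, too narrow for the rod; stands loose on the board. To be left alone. The three springs stand in a row along the board, about 105 mm apart, in any order.
- short_spring_mid (a point): Centre of the short spring: steel coil as wide as the return spring (46 mm) but only 38 mm tall; stands loose on the board. To be left alone.
Mind the look-alikes: they are no part of the job. Of the things like the part that bears rod_tip, leave any that is turquoise; of the rest the smaller one is meant.

How it is judged:
By the outcome, as a careful person would: the job done as asked, in the order asked, and still so for the second after the job is handed in, with the robot touching nothing.
It also fails if it takes over 38 s, if anything falls off the work surface, if the arm or the gripper's body presses on something with over 40 N, if the wrist force passes 120 N, or if a joint passes its speed limit or range.

### The arm

A 6-joint arm with a two-finger parallel gripper is mounted at the origin on a cart in front of the work surface, level with it; the furniture and walls round the work are solid. World frame = base frame: x ahead of the robot, y to its left, z up, the work surface at z = 0. Lengths are in m, angles in degrees, forces in N, time in s.
With the tool pointing down it reaches from about 0.25 to 0.725 m from the base axis. Payload 9.7 kg.
Tool frame: the origin (TCP) lies on the centre line of the jaws, within the pads' length; the fingertips stand 19 mm ahead of it and the grasp point (between the pads) is the TCP (bot.tcp_to_tips is the z of the fingertips in the tool frame, in m); z points along the fingers, y is the line along which they close (so a half turn about z gives the same grasp; the last joint's range is limited). The gripper opens to 85 mm and grips with 20 to 120 N. Pads are 22 mm wide; open, the fingers measure 114 mm over their backs; the gripper's body (76 mm by 85 mm) begins 54 mm behind the grasp point. The pads swing forward as they close: fully open they stand 13 mm farther back than shut.
Start: joints at [68.354, 4.979, 10.078, 95.1, 0, 90], TCP at [0.203, 0.511, 0.25] pointing down, gripper open.
Joint ranges: [-179.16, 179.16], [-48.56, 103.87], [-65.8, 70.77], [-126.05, 130.52], [-82.76, 87.17], [-180, 180]. Speed limits (degrees/s): [127.2, 127.2, 147.25, 180, 180, 180].

### API

Orientations are given as [roll, pitch, yaw] about the fixed x, y, z axes, in that order (R = Rz(yaw) Ry(pitch) Rx(roll)).
In Python, from workcell import bot gives the robot as it stands. The module is installed in compiled form; this text tells all that it offers.
- The arm moves only by the tool play_rows, never from a script. Its argument "increments" is a list of rows, each an object with "slide": the shift along the tool's x, y, z in mm, a list of three; "angular": the turn, a rotation vector about the tool's x, y, z in degrees, a list of three; "claw": the opening, from -1 (shut) to 1 (fully open). In form: [{"slide": [x, y, z], "angular": [rx, ry, rz], "claw": claw}, ...]. A call has 1 to 8 rows; each row shifts and turns the commanded pose from where the row before left it, along the tool's axes as they then stand; what a row does not reach is not made up. A row lasts 1/10 s, in which the tool goes at most 50 mm and 8.59 degrees, less where a joint would pass 70% of its speed; a pose out of reach is approached as far as the arm can. A call is refused whole if a number of a shift passes 50 or a number of a turn 8.59, either way. A call with a gripper value outside its range is refused whole. The fingers move at their own pace and stop on an object; "squeeze" is the grip in N (left out, the last holds). Time passes only in rows, so rows that do not move let the fingers close. It gives the time, the measured TCP pose, the force, the opening and the grip force at its end, in the units of the state.
- bot.get_obs(): the state, without advancing time (a new reading comes with each control period).
- bot.camera(name): name is "scene" or "side" or "wrist"; returns the picture (384x512x3 uint8, red, green, blue); there is no depth.
- bot.camera_info(name): a dict with "fovy" (degrees; the focal length in pixels is half the picture's height over the tangent of half this angle, whatever the lens; pixels are square), "cx", "cy" (the principal point, pixels), "R" (3x3) and "t" (3): a world point X has camera coordinates R X + t. Camera axes: x right, y down, z forward; pixel columns grow to the right and rows downward; lengths in m; the calibration is good to about 2 mm. A picture is of the moment at which its call begins: read the wrist's pose just before it. camera_info takes no time and is no camera call; for the wrist camera it gives the pose at the moment of the call.
- bot.job_done(): hands the job in; it is judged then, once.
The state is a dict: "time": time; "q": joint angles; "qd": joint speeds; "joint_efforts": joint torques, N m; "ee_pos": TCP position; "tcp_rot": TCP orientation; "wrist_force": force on the tool from outside, world axes, zero at the start; "torque": the same for the moment, N m; "opening": finger opening in m; "grasp_force": force on a finger pad.
Only numpy, scipy, OpenCV 4.12 (cv2) and the standard library are available. Lean on these libraries where they do the work, as an engineer would, in place of code of your own. Each camera call takes 0.05 s, during which the arm holds its last target. There are 200 camera calls.

## Working session

There is one attempt and no reset: what is moved stays moved. The work goes in short steps, Python scripts to look and compute and a tool call to move; the robot and the scene stay as the last step left them, time stands still between calls to the robot, and variables do not carry over. Pictures are saved under pics/ and viewed, at most 10 in all, crops included, and the job is handed in when it is done.

Besides the shell and the picture viewer there is one more tool, called after "Emit:" as a command line: name --argument value ..., lists and objects as JSON in quotes. play_rows: Moves the arm, as the interface text tells. Its arguments: {"type":"object","properties":{"increments":{"type":"array"},"squeeze":{"type":"number"}},"required":["increments"]}

```bash
mkdir -p pics
python3 - <<'E'
from workcell import bot
import cv2, numpy as np
ims=[]
for n in("scene","side"):
    im=bot.camera(n); cv2.imwrite(f"pics/{n}0.png",im[...,::-1]); i=bot.camera_info(n); print(n,i)
    cv2.imwrite(f"pics/{n}0b.png",cv2.resize(im[...,::-1],(800,600),interpolation=cv2.INTER_CUBIC))
o=bot.get_obs();print(o)
E
```

```text
scene {'fovy': 43.29872463185706, 'cx': 254.38054706985363, 'cy': 193.96277070740229, 'R': array([[ 0.72323897, -0.69040407,  0.01635889],
       [-0.27368886, -0.30829273, -0.9110708 ],
       [ 0.63405032,  0.65444466, -0.41192522]]), 't': array([-0.23127147,  0.27085905,  1.24295605])}
side {'fovy': 56.66576854538093, 'cx': 256.68047326757386, 'cy': 190.71659496887264, 'R': array([[ 0.94126796, -0.33758624, -0.00708196],
       [-0.23168496, -0.6304492 , -0.74084809],
       [ 0.2456353 ,  0.69897736, -0.67163528]]), 't': array([-0.39128875,  0.30725996,  1.00362252])}
{'time': 0.1, 'q': array([6.83547072e+01, 5.00913147e+00, 1.00401079e+01, 9.50999377e+01,
       4.66514202e-04, 9.00000872e+01]), 'qd': array([ 0.02657405, -0.19590221,  0.03951766, -0.0804231 ,  0.03778536,
        0.06831289]), 'joint_efforts': array([-1.40990367e-03, -5.21560836e+01,  4.65653586e+01,  1.60146179e-02,
       -5.54925884e-05,  3.38143559e-05]), 'ee_pos': array([0.20280521, 0.51105268, 0.24965258]), 'tcp_rot': array([-1.79931039e+02, -4.66408925e-04,  1.58354619e+02]), 'wrist_force': array([-0.01506192,  0.29742478,  0.02277203]), 'torque': array([ 0.04568095, -0.01131897,  0.08357945]), 'grasp_force': 0.0, 'opening': 0.08571250590095036}
```

View pics/scene0b.png

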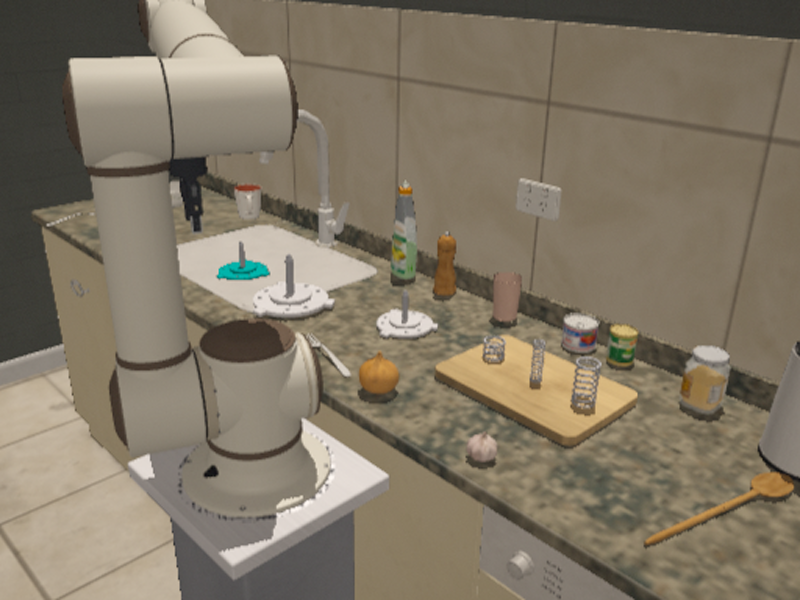

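View pics/side0b.png

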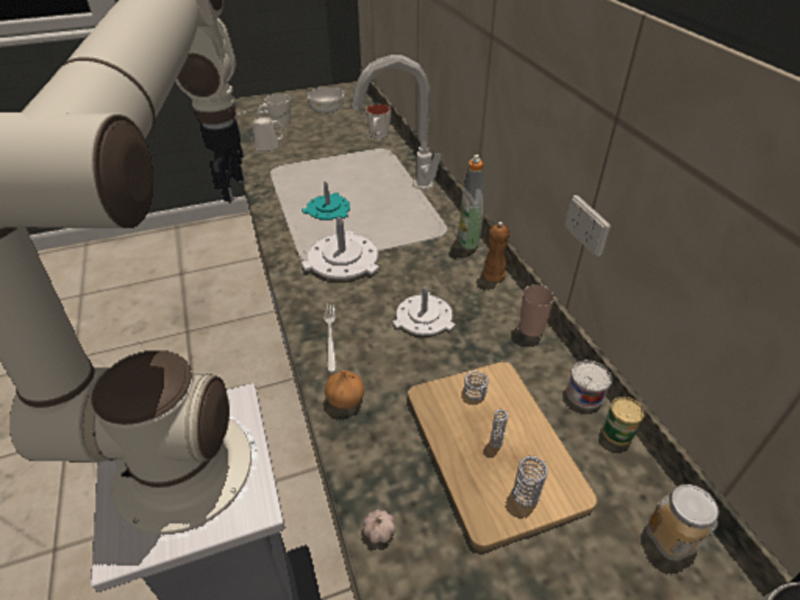

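The smaller pale base has its rod tip at about (405,290) in scene and (424,290) in side (800-px scale). The wide, tall spring is the nearest in the row, at (587,385) and (530,482). The big pale base and the turquoise one are decoys.

```bash
cat > h.py <<'E'
import numpy as np
def K(i):
    f=192/np.tan(np.radians(i["fovy"]/2)); return np.array([[f,0,i["cx"]],[0,f,i["cy"]],[0,0,1]])
def ray(i,p):
    d=i["R"].T@np.linalg.inv(K(i))@[p[0],p[1],1]; return -i["R"].T@i["t"], d/np.linalg.norm(d)
def tri(rs):
    A=sum(np.eye(3)-np.outer(d,d) for c,d in rs); b=sum((np.eye(3)-np.outer(d,d))@c for c,d in rs)
    X=np.linalg.solve(A,b); return X,[1000*np.linalg.norm((np.eye(3)-np.outer(d,d))@(X-c)) for c,d in rs]
def plane(i,p,z):
    c,d=ray(i,p); return c+d*(z-c[2])/d[2]
def proj(i,X):
    p=K(i)@(i["R"]@np.asarray(X)+i["t"]); return p[:2]/p[2]
E
python3 - <<'E'
from workcell import bot
from h import *
np.set_printoptions(precision=4,suppress=True)
a,b=bot.camera_info("scene"),bot.camera_info("side")
P=dict(rod=((404.5,290),(424,290)),top=((588,361),(533,463)),bot=((584,408),(525,508)),slimtop=((539,341),(500,412)),shorttop=((494,341),(476,376)),bigrod=((289,256),(340,220)))
for k,(p,q) in P.items(): print(k,tri([ray(a,np.array(p)*.64),ray(b,np.array(q)*.64)]))
E
```

```text
rod (array([0.5436, 0.2106, 0.0925]), [np.float64(3.0362215840115265), np.float64(3.036221584011672)])
top (array([ 0.5494, -0.2578,  0.1045]), [np.float64(2.1331109061320905), np.float64(2.1331109061319258)])
bot (array([ 0.5318, -0.2795,  0.0186]), [np.float64(3.8967245592049267), np.float64(3.8967245592050643)])
slimtop (array([ 0.5446, -0.1518,  0.1064]), [np.float64(1.6618331229520273), np.float64(1.6618331229522043)])
shorttop (array([ 0.5636, -0.0282,  0.0535]), [np.float64(3.100954182719435), np.float64(3.1009541827193816)])
bigrod (array([0.4322, 0.4912, 0.1224]), [np.float64(1.2473463366730895), np.float64(1.2473463366732398)])
```

Emit:
play_rows --increments '[{"slide":[0,0,0],"angular":[0,0,8.5],"claw":1},{"slide":[0,0,0],"angular":[0,0,8.5],"claw":1},{"slide":[0,0,0],"angular":[0,0,8.5],"claw":1},{"slide":[0,0,0],"angular":[0,0,8.5],"claw":1},{"slide":[0,0,0],"angular":[0,0,8.5],"claw":1},{"slide":[0,0,0],"angular":[0,0,8.5],"claw":1},{"slide":[0,0,0],"angular":[0,0,8.5],"claw":1},{"slide":[0,0,0],"angular":[0,0,8.8],"claw":1}]'

```text
refused, turn out of range in row 8
```

Emit:
play_rows --increments '[{"slide":[0,0,0],"angular":[0,0,8.5],"claw":1},{"slide":[0,0,0],"angular":[0,0,8.5],"claw":1},{"slide":[0,0,0],"angular":[0,0,8.5],"claw":1},{"slide":[0,0,0],"angular":[0,0,8.5],"claw":1},{"slide":[0,0,0],"angular":[0,0,8.5],"claw":1},{"slide":[0,0,0],"angular":[0,0,8.5],"claw":1},{"slide":[0,0,0],"angular":[0,0,8.5],"claw":1},{"slide":[0,0,0],"angular":[0,0,8.5],"claw":1}]'

```text
time: 0.9
ee_pos: [0.2028, 0.5111, 0.2499]
tcp_rot: [-180.0, 0.0, 90.0]
wrist_force: [0.2, 0.3, 0.3]
opening: 0.0855
grasp_force: 0.0
```

Emit:
play_rows --increments '[{"slide":[-37,37,0],"angular":[0,0,0],"claw":1},{"slide":[-37,37,0],"angular":[0,0,0],"claw":1},{"slide":[-37,37,0],"angular":[0,0,0],"claw":1},{"slide":[-37,37,0],"angular":[0,0,0],"claw":1},{"slide":[-37,37,0],"angular":[0,0,0],"claw":1},{"slide":[-37,37,0],"angular":[0,0,0],"claw":1},{"slide":[-37,37,0],"angular":[0,0,0],"claw":1},{"slide":[-37,37,0],"angular":[0,0,0],"claw":1}]'

```text
time: 1.7
ee_pos: [0.4886, 0.2283, 0.2501]
tcp_rot: [-180.0, -0.0, 90.3]
wrist_force: [0.1, 1.5, -0.1]
opening: 0.0852
grasp_force: 0.0
```

Run:
```python
from workcell import bot
from h import *
import cv2
np.set_printoptions(precision=4,suppress=True)
print(bot.get_obs()["ee_pos"]);i=bot.camera_info("wrist");im=bot.camera("wrist")
cv2.imwrite("pics/w1.png",im[...,::-1]); print(i, -i["R"].T@i["t"], proj(i,[.5436,.2106,.09]),proj(i,[.5436,.2106,.02]))
```

```text
[0.4886 0.2283 0.2501]
{'fovy': 66.26649175002409, 'cx': 255.47397054656116, 'cy': 190.7074323507316, 'R': array([[ 1.    ,  0.0062, -0.0001],
       [ 0.006 , -0.9662,  0.2576],
       [ 0.0015, -0.2576, -0.9662]]), 't': array([-0.4884,  0.1845,  0.4354])} [0.4866 0.2935 0.3731] [311.8254 198.1453] [301.3185 182.129 ]
```

View pics/w1.png

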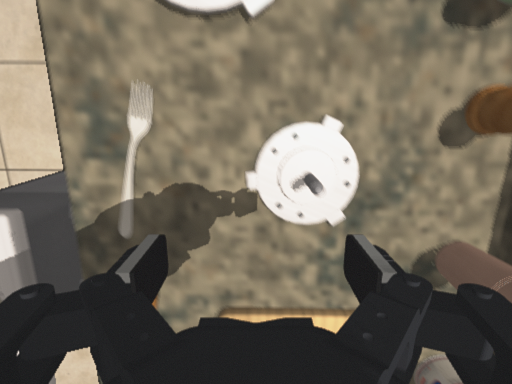

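The small base disc is centred near (307,172) in the wrist picture, with the rod around (313,183). I'll zoom in on the rod and fit the seat circle.

Run:
```python
import cv2
im=cv2.imread("pics/w1.png")[110:235,240:370]
cv2.imwrite("pics/w1c.png",cv2.resize(im,None,fx=4.8,fy=4.8,interpolation=cv2.INTER_CUBIC))
```

```text
(no output)
```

View pics/w1c.png

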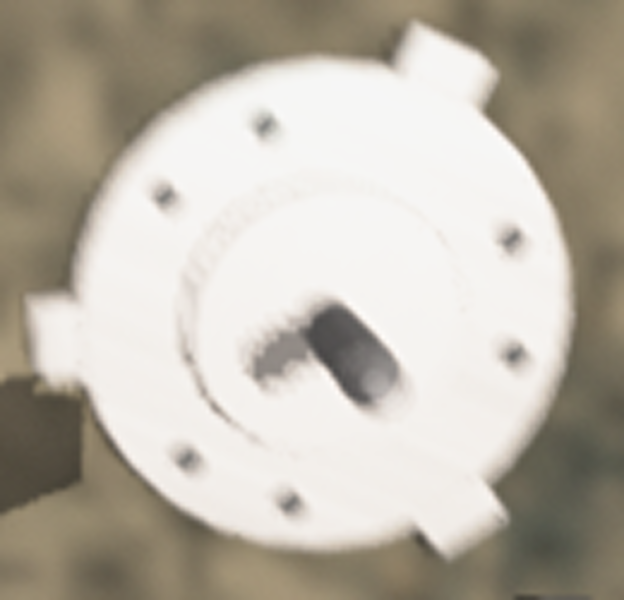

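Run:
```python
from workcell import bot
from h import *
np.set_printoptions(precision=4,suppress=True)
i=bot.camera_info("wrist")
a,b=bot.camera_info("scene"),bot.camera_info("side")
t=(319.6,190.4); d=(307.3,172.9)
print(plane(i,t,.09), plane(i,d,.012), plane(i,(240+328/4.8,110+318/4.8),.02))
X,r=tri([ray(i,t),ray(a,np.array((404.5,290))*.64),ray(b,np.array((424,290))*.64)]);print(X,r)
for c in(a,b): print(proj(c,plane(i,t,.09))/.64)
```

```text
[0.5549 0.2137 0.09  ] [0.556  0.2154 0.012 ] [0.556  0.2129 0.02  ]
[0.5497 0.2151 0.0893] [np.float64(5.344210577376317), np.float64(4.014127488842695), np.float64(4.797080952756342)]
[408.1419 290.1997]
[427.4312 287.7052]
```

Emit:
play_rows --increments '[{"slide":[-40,5,0],"angular":[0,0,0],"claw":1},{"slide":[-40,5,0],"angular":[0,0,0],"claw":1},{"slide":[-40,5,0],"angular":[0,0,0],"claw":1},{"slide":[-40,5,0],"angular":[0,0,0],"claw":1},{"slide":[-40,5,0],"angular":[0,0,0],"claw":1},{"slide":[-40,5,0],"angular":[0,0,0],"claw":1},{"slide":[-40,5,0],"angular":[0,0,0],"claw":1},{"slide":[-40,5,0],"angular":[0,0,0],"claw":1}]'

```text
time: 2.55
ee_pos: [0.5293, -0.0912, 0.25]
tcp_rot: [-180.0, -0.0, 90.4]
wrist_force: [1.0, -0.6, 0.0]
opening: 0.0856
grasp_force: 0.0
```

Emit:
play_rows --increments '[{"slide":[-35,1,0],"angular":[0,0,0],"claw":1},{"slide":[-35,1,0],"angular":[0,0,0],"claw":1},{"slide":[-35,1,0],"angular":[0,0,0],"claw":1},{"slide":[-35,0,0],"angular":[0,0,0],"claw":1},{"slide":[0,0,0],"angular":[0,0,0],"claw":1},{"slide":[0,0,0],"angular":[0,0,0],"claw":1}]'

```text
time: 3.15
ee_pos: [0.533, -0.2301, 0.2496]
tcp_rot: [-179.9, -0.0, 90.3]
wrist_force: [-1.4, 0.1, -0.6]
opening: 0.0852
grasp_force: 0.0
```

Run:
```python
from workcell import bot
from h import *
import cv2
np.set_printoptions(precision=4,suppress=True)
print(bot.get_obs()["ee_pos"]);i=bot.camera_info("wrist");im=bot.camera("wrist");np.savez("w2.npz",**i)
p=proj(i,[.55,-.26,.106]);print(p, proj(i,[.55,-.26,.022]))
cv2.imwrite("pics/w2.png",im[...,::-1]); x,y=(p-[80,60]).astype(int);print(x,y)
cv2.imwrite("pics/w2c.png",cv2.resize(im[y:y+120,x:x+160,::-1],None,fx=5,fy=5,interpolation=cv2.INTER_CUBIC))
```

```text
[ 0.533  -0.2301  0.2496]
[274.7585 215.0611] [270.516  192.1465]
194 155
```

View pics/w2c.png

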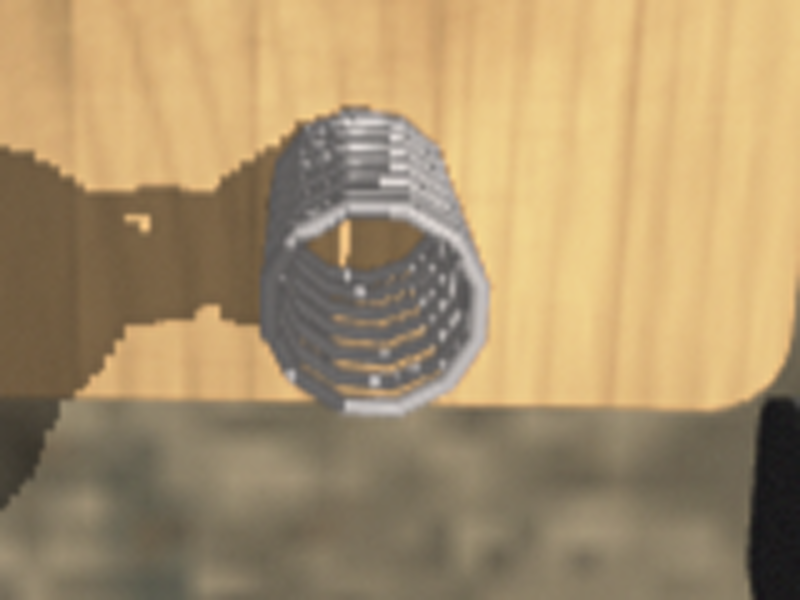

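The return spring's top ring is centred at about (269,217) in the wrist picture and 45 px across.

Run:
```python
from workcell import bot
from h import *
np.set_printoptions(precision=4,suppress=True)
i=dict(np.load("w2.npz")); a,b=bot.camera_info("scene"),bot.camera_info("side")
t=(269.1,216.8)
print(plane(i,t,.106), tri([ray(i,t),ray(a,np.array((588,361))*.64),ray(b,np.array((533,463))*.64)]))
print(bot.get_obs()["ee_pos"], bot.get_obs()["q"])
```

```text
[ 0.5446 -0.2618  0.106 ] (array([ 0.5455, -0.2605,  0.1083]), [np.float64(1.1499274715282868), np.float64(2.480901666655404), np.float64(2.934406008726352)])
[ 0.5332 -0.2293  0.2499] [-23.2779   9.2879  14.7844  95.5459   0.0171  66.3891]
```

Emit:
play_rows --increments '[{"slide":[-32,12,0],"angular":[0,0,0.3],"claw":1},{"slide":[0,0,20],"angular":[0,0,0],"claw":1},{"slide":[0,0,20],"angular":[0,0,0],"claw":1},{"slide":[0,0,20],"angular":[0,0,0],"claw":1},{"slide":[0,0,20],"angular":[0,0,0],"claw":1},{"slide":[0,0,0],"angular":[0,0,0],"claw":1},{"slide":[0,0,0],"angular":[0,0,0],"claw":1}]'

```text
time: 3.9
ee_pos: [0.5456, -0.2605, 0.1708]
tcp_rot: [-180.0, -0.0, 90.1]
wrist_force: [0.4, -1.0, 0.4]
opening: 0.0856
grasp_force: 0.0
```

Emit:
play_rows --increments '[{"slide":[0,0,20],"angular":[0,0,0],"claw":1},{"slide":[0,0,20],"angular":[0,0,0],"claw":1},{"slide":[0,0,20],"angular":[0,0,0],"claw":1},{"slide":[0,0,20],"angular":[0,0,0],"claw":1},{"slide":[0,0,6],"angular":[0,0,0],"claw":1},{"slide":[0,0,0],"angular":[0,0,0],"claw":1}]'

```text
time: 4.5
ee_pos: [0.5456, -0.2613, 0.0848]
tcp_rot: [-180.0, -0.0, 90.1]
wrist_force: [0.1, -0.3, 0.5]
opening: 0.0857
grasp_force: 0.0
```

Emit:
play_rows --increments '[{"slide":[0,0,0],"angular":[0,0,0],"claw":0},{"slide":[0,0,0],"angular":[0,0,0],"claw":-0.1},{"slide":[0,0,0],"angular":[0,0,0],"claw":-0.5},{"slide":[0,0,0],"angular":[0,0,0],"claw":-1},{"slide":[0,0,0],"angular":[0,0,0],"claw":-1},{"slide":[0,0,0],"angular":[0,0,0],"claw":-1},{"slide":[0,0,0],"angular":[0,0,0],"claw":-1},{"slide":[0,0,0],"angular":[0,0,0],"claw":-1}]' --squeeze 30

```text
time: 5.3
ee_pos: [0.546, -0.2618, 0.0854]
tcp_rot: [179.9, 0.0, 90.0]
wrist_force: [0.1, 0.8, 5.8]
opening: 0.044
grasp_force: 30.0
```

Emit:
play_rows --increments '[{"slide":[0,0,-8],"angular":[0,0,0],"claw":-1},{"slide":[0,0,-16],"angular":[0,0,0],"claw":-1},{"slide":[0,0,-20],"angular":[0,0,0],"claw":-1},{"slide":[0,0,-20],"angular":[0,0,0],"claw":-1},{"slide":[0,0,-20],"angular":[0,0,0],"claw":-1},{"slide":[0,0,-20],"angular":[0,0,0],"claw":-1},{"slide":[0,0,-20],"angular":[0,0,0],"claw":-1},{"slide":[0,0,-16],"angular":[0,0,0],"claw":-1}]' --squeeze 40

```text
time: 6.1
ee_pos: [0.5455, -0.2615, 0.2258]
tcp_rot: [180.0, 0.0, 90.1]
wrist_force: [-0.6, -0.4, -1.4]
opening: 0.0438
grasp_force: 40.8
```

Emit:
play_rows --increments '[{"slide":[20,0,0],"angular":[0,0,0],"claw":-1},{"slide":[30,0,0],"angular":[0,0,0],"claw":-1},{"slide":[30,0,0],"angular":[0,0,0],"claw":-1},{"slide":[30,0,0],"angular":[0,0,0],"claw":-1},{"slide":[30,0,0],"angular":[0,0,0],"claw":-1},{"slide":[30,0,0],"angular":[0,0,0],"claw":-1},{"slide":[30,0,0],"angular":[0,0,0],"claw":-1},{"slide":[30,0,0],"angular":[0,0,0],"claw":-1}]'

```text
time: 6.9
ee_pos: [0.545, -0.0303, 0.2246]
tcp_rot: [-180.0, 0.0, 90.1]
wrist_force: [1.4, -0.4, -0.9]
opening: 0.0436
grasp_force: 40.8
```

Emit:
play_rows --increments '[{"slide":[30,0,0],"angular":[0,0,0],"claw":-1},{"slide":[30,0,0],"angular":[0,0,0],"claw":-1},{"slide":[30,0,0],"angular":[0,0,0],"claw":-1},{"slide":[30,0,0],"angular":[0,0,0],"claw":-1},{"slide":[20,0,0],"angular":[0,0,0],"claw":-1},{"slide":[10,0,0],"angular":[0,0,0],"claw":-1},{"slide":[0,0,0],"angular":[0,0,0],"claw":-1},{"slide":[0,0,0],"angular":[0,0,0],"claw":-1}]'

```text
time: 7.7
ee_pos: [0.5451, 0.1179, 0.2243]
tcp_rot: [-180.0, 0.0, 90.0]
wrist_force: [0.2, -0.6, -1.0]
opening: 0.0435
grasp_force: 40.8
```

Run:
```python
from workcell import bot
from h import *
import cv2
np.set_printoptions(precision=4,suppress=True)
print(bot.get_obs()["ee_pos"]);i=bot.camera_info("wrist");im=bot.camera("wrist");np.savez("w3.npz",**i)
print(proj(i,[.5549,.2137,.09]), proj(i,[.556,.2154,.012]))
cv2.imwrite("pics/w3.png",cv2.resize(im[...,::-1],(800,600),interpolation=cv2.INTER_CUBIC))
```

```text
[0.5451 0.1179 0.2243]
[269.4237  73.4521] [267.1423  81.0044]
```

View pics/w3.png

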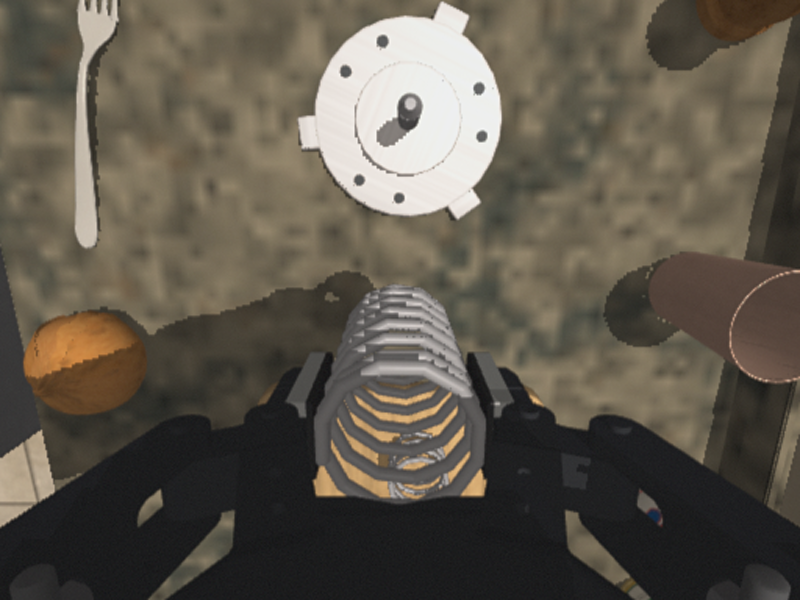

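The spring is held upright. The rod tip is at (411,101) and the disc centre at about (408,115), both on the 800-px scale.

Run:
```python
from workcell import bot
from h import *
import cv2
np.set_printoptions(precision=4,suppress=True)
i=dict(np.load("w3.npz")); a,b=bot.camera_info("scene"),bot.camera_info("side")
im=cv2.imread("pics/w3.png"); m=cv2.inRange(im,(215,215,215),(255,255,255)); m=cv2.morphologyEx(m,cv2.MORPH_OPEN,np.ones((45,45)))
c=max(cv2.findContours(m,0,2)[0],key=cv2.contourArea); e=cv2.fitEllipse(c); print(e)
t=np.array((411,101))*.64
print(plane(i,t,.09), plane(i,np.array(e[0])*.64,.012), tri([ray(i,t),ray(a,np.array((404.5,290))*.64),ray(b,np.array((424,290))*.64)]))
for z in(.14,.165):
  print(z,proj(i,[*bot.get_obs()["ee_pos"][:2],z])/.64)
print(plane(i,(397*.64,292*.64),.162), plane(i,(400*.64,432*.64),.246))
```

```text
Traceback (most recent call last):
ValueError: max() iterable argument is empty
```

Run:
```python
from workcell import bot
from h import *
import cv2
np.set_printoptions(precision=4,suppress=True)
i=dict(np.load("w3.npz")); a,b=bot.camera_info("scene"),bot.camera_info("side")
t=np.array((411,101))*.64
print(plane(i,t,.09), plane(i,np.array((408,116))*.64,.012), tri([ray(i,t),ray(a,np.array((404.5,290))*.64),ray(b,np.array((424,290))*.64)]))
print(plane(i,(397*.64,292*.64),.162), plane(i,(400*.64,432*.64),.246), bot.get_obs()["ee_pos"])
```

```text
[0.5496 0.2204 0.09  ] [0.5495 0.2222 0.012 ] (array([0.5492, 0.2193, 0.0865]), [np.float64(1.6813373777911669), np.float64(3.501745475219119), np.float64(4.594861589957093)])
[0.5427 0.1362 0.162 ] [0.5438 0.1217 0.246 ] [0.5452 0.1176 0.2244]
```

Emit:
play_rows --increments '[{"slide":[20,2,0],"angular":[0,0,0],"claw":-1},{"slide":[25,2,0],"angular":[0,0,0],"claw":-1},{"slide":[25,1,0],"angular":[0,0,0],"claw":-1},{"slide":[20,0,10],"angular":[0,0,0],"claw":-1},{"slide":[13,0,15],"angular":[0,0,0],"claw":-1},{"slide":[0,0,15],"angular":[0,0,0],"claw":-1},{"slide":[0,0,10],"angular":[0,0,0],"claw":-1},{"slide":[0,0,0],"angular":[0,0,0],"claw":-1}]'

```text
time: 8.55
ee_pos: [0.5494, 0.2204, 0.1722]
tcp_rot: [-179.8, 0.1, 90.0]
wrist_force: [0.0, -0.5, -0.5]
opening: 0.0436
grasp_force: 40.8
```

Run:
```python
from workcell import bot
from h import *
import cv2
np.set_printoptions(precision=4,suppress=True)
print(bot.get_obs()["ee_pos"])
o=[]
for n in("scene","side"):
    i=bot.camera_info(n); im=bot.camera(n)[...,::-1]; x,y=(proj(i,[.55,.22,.1])-[40,55]).astype(int); print(n,x,y)
    o.append(cv2.resize(im[y:y+110,x:x+80],None,fx=5,fy=5,interpolation=cv2.INTER_CUBIC))
cv2.imwrite("pics/s4.png",np.hstack(o))
```

```text
[0.5494 0.2204 0.1722]
scene 219 127
side 231 126
```

View pics/s4.png

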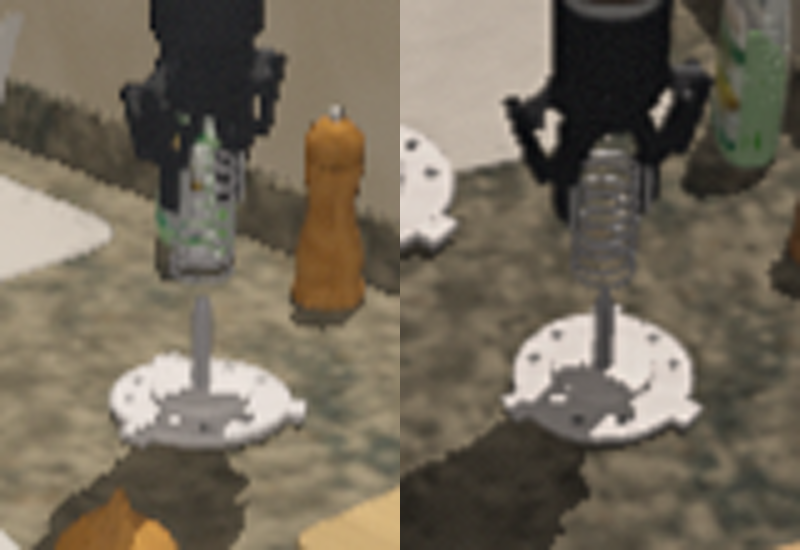

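The spring's axis lines up with the rod in both views: columns about 203 and 203 in scene, 604 and 604 in side. Next I lower it.

Emit:
play_rows --increments '[{"slide":[0,0,10],"angular":[0,0,0],"claw":-1},{"slide":[0,0,12],"angular":[0,0,0],"claw":-1},{"slide":[0,0,12],"angular":[0,0,0],"claw":-1},{"slide":[0,0,12],"angular":[0,0,0],"claw":-1},{"slide":[0,0,12],"angular":[0,0,0],"claw":-1},{"slide":[0,0,12],"angular":[0,0,0],"claw":-1},{"slide":[0,0,8],"angular":[0,0,0],"claw":-1},{"slide":[0,0,3],"angular":[0,0,0],"claw":-1}]'

```text
time: 9.45
ee_pos: [0.5496, 0.2213, 0.092]
tcp_rot: [-179.9, 0.0, 90.1]
wrist_force: [0.4, -0.2, -0.0]
opening: 0.0438
grasp_force: 40.8
```

Emit:
play_rows --increments '[{"slide":[0,0,2],"angular":[0,0,0],"claw":-1},{"slide":[0,0,2],"angular":[0,0,0],"claw":-1},{"slide":[0,0,0],"angular":[0,0,0],"claw":-1},{"slide":[0,0,0],"angular":[0,0,0],"claw":-1}]'

```text
time: 9.85
ee_pos: [0.5502, 0.2215, 0.0897]
tcp_rot: [180.0, -0.0, 90.1]
wrist_force: [0.2, 0.7, -0.2]
opening: 0.0438
grasp_force: 40.8
```

Emit:
play_rows --increments '[{"slide":[0,0,2],"angular":[0,0,0],"claw":-1},{"slide":[0,0,1],"angular":[0,0,0],"claw":-1},{"slide":[0,0,1],"angular":[0,0,0],"claw":-1},{"slide":[0,0,0],"angular":[0,0,0],"claw":-1}]'

```text
time: 10.25
ee_pos: [0.55, 0.2214, 0.0851]
tcp_rot: [-180.0, 0.0, 90.1]
wrist_force: [0.4, 0.1, -0.7]
opening: 0.0437
grasp_force: 40.8
```

Emit:
play_rows --increments '[{"slide":[0,0,1],"angular":[0,0,0],"claw":-1},{"slide":[0,0,0],"angular":[0,0,0],"claw":-1}]'

```text
time: 10.45
ee_pos: [0.55, 0.2214, 0.0841]
tcp_rot: [-180.0, 0.0, 90.1]
wrist_force: [-0.6, -0.0, -0.7]
opening: 0.0434
grasp_force: 40.8
```

Emit:
play_rows --increments '[{"slide":[0,0,1],"angular":[0,0,0],"claw":-1},{"slide":[0,0,0],"angular":[0,0,0],"claw":-1}]'

```text
time: 10.65
ee_pos: [0.5501, 0.2215, 0.0839]
tcp_rot: [180.0, -0.0, 90.1]
wrist_force: [-1.9, -0.9, 4.1]
opening: 0.0436
grasp_force: 41.3
```

Contact comes at z = 0.084, where a seated spring should touch. I'll release gently, then retreat.

Emit:
play_rows --increments '[{"slide":[0,0,0],"angular":[0,0,0],"claw":-1},{"slide":[0,0,0],"angular":[0,0,0],"claw":0.1},{"slide":[0,0,0],"angular":[0,0,0],"claw":0.3},{"slide":[0,0,0],"angular":[0,0,0],"claw":0.6},{"slide":[0,0,0],"angular":[0,0,0],"claw":1},{"slide":[0,0,0],"angular":[0,0,0],"claw":1},{"slide":[0,0,0],"angular":[0,0,0],"claw":1},{"slide":[0,0,0],"angular":[0,0,0],"claw":1}]' --squeeze 20

```text
time: 11.45
ee_pos: [0.55, 0.2215, 0.0833]
tcp_rot: [-180.0, -0.0, 90.1]
wrist_force: [0.0, -0.9, 1.3]
opening: 0.0856
grasp_force: 0.0
```

Emit:
play_rows --increments '[{"slide":[0,0,-10],"angular":[0,0,0],"claw":1},{"slide":[0,0,-20],"angular":[0,0,0],"claw":1},{"slide":[0,0,-25],"angular":[0,0,0],"claw":1},{"slide":[0,0,-25],"angular":[0,0,0],"claw":1},{"slide":[0,0,-25],"angular":[0,0,0],"claw":1},{"slide":[0,0,-20],"angular":[0,0,0],"claw":1},{"slide":[0,0,0],"angular":[0,0,0],"claw":1},{"slide":[0,0,0],"angular":[0,0,0],"claw":1}]'

```text
time: 12.25
ee_pos: [0.5502, 0.2216, 0.2087]
tcp_rot: [179.9, -0.0, 90.1]
wrist_force: [0.1, 0.1, -0.2]
opening: 0.0855
grasp_force: 0.0
```

Run:
```python
from workcell import bot
from h import *
import cv2
np.set_printoptions(precision=4,suppress=True)
o=[]
for n in("scene","side"):
    i=bot.camera_info(n); im=bot.camera(n)[...,::-1]; x,y=(proj(i,[.55,.22,.06])-[40,55]).astype(int); print(n,x,y,proj(i,[.55,.22,.104])-[x,y])
    o.append(cv2.resize(im[y:y+110,x:x+80],None,fx=5,fy=5,interpolation=cv2.INTER_CUBIC))
cv2.imwrite("pics/s5.png",np.hstack(o))
```

```text
scene 218 138 [41.0446 43.8912]
side 231 134 [40.6515 46.2568]
```

View pics/s5.png

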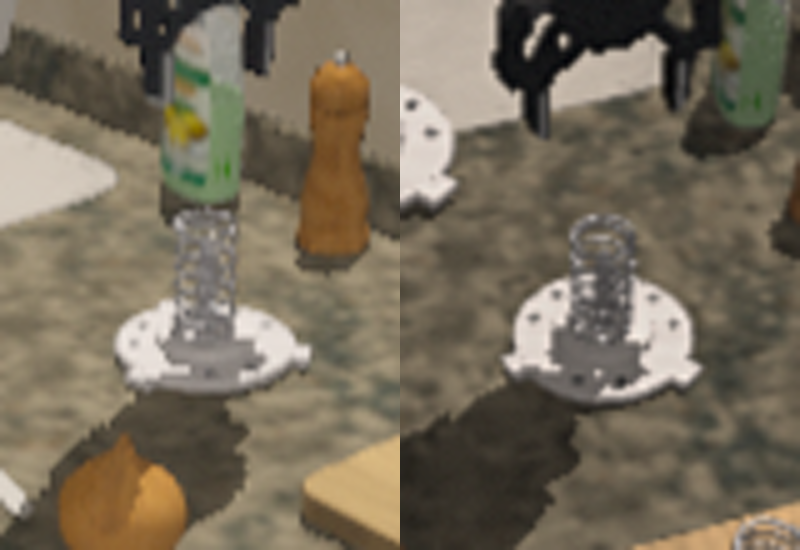

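The spring stands upright on the seat around the rod. Its top ring is at the predicted height (rows about 219 and 231 in the crop), and the gripper is clear of it.

```bash
python3 -c "
from workcell import bot
print(bot.job_done())"
```

```text
the job is handed in; nothing more can be done
None
```

The return spring is threaded over the guide rod of the smaller pale base, seated fully down and released, and the job was handed in about 12 s into the 38 s limit; the other two springs were not touched.

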